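Fit the wheel axle in the grinder's tray and send the tray home

ROBOT

A 6-joint arm with a two-finger parallel gripper is mounted at the origin on the work surface. World frame = base frame: x ahead of the robot, y to its left, z up, the work surface at z = 0. Lengths are in m, angles in rad, forces in N, time in s.
With the tool pointing down it reaches from about 0.35 to 0.875 m from the base axis. Payload 4.2 kg.
Tool frame: the origin (TCP) lies midway between the tips of the shut fingers; the grasp point (between the pads) lies 19 mm behind it; z points along the fingers, y is the line along which they close (so a half turn about z gives the same grasp; the last joint's range is limited). The gripper opens to 85 mm and grips with 20 to 120 N. Pads are 22 mm wide; open, the fingers measure 114 mm over their backs; the gripper's body (76 mm by 85 mm) begins 54 mm behind the grasp point. The pads swing forward as they close: fully open they stand 13 mm farther back than shut.
Start: joints at [0.259, 0.385, 0.008, 0, -1.194, -0.259], TCP at [0.625, 0, 0.231] pointing down, gripper open.
Joint ranges: [-3.14, 3.14], [-1.21, 2.06], [-1.07, 1.41], [-3.16, 2.05], [-2.99, -0.16], [-3.1, 3.1]. Speed limits (rad/s): [2.79, 2.79, 3.14, 3.14, 3.14, 3.14].

INTERFACE

Orientations are given as a unit quaternion [w, x, y, z].
In Python, from workcell import arm gives the robot as it stands. The module is installed in compiled form; this text tells all that it offers.
- The arm moves only by the shell command python3 -m creep 'ROWS' [FORCE]. ROWS is a JSON object of lists of equal length, an entry for each row: "dr": the turn, a rotation vector about the tool's x, y, z in units of 90 degrees (1.0 is 90 degrees), a list of three; "offset": the shift along the tool's x, y, z in units of 0.4 m (1.0 is 0.4 m), a list of three; "claw": the opening, from 0 (shut) to 1 (fully open). A call has 1 to 12 rows; each row is the pose to reach, as a shift and turn from the pose commanded when the call began, along the tool's axes at that moment; what a row does not reach only later rows make up. A row lasts 1/12 s, in which the tool goes at most 41.7 mm and 7.16 degrees, less where a joint would pass 70% of its speed; a pose out of reach is approached as far as the arm can. A call with a number of a shift or a turn outside -1 to 1 is refused whole. A call with a gripper value outside its range is refused whole. The fingers move at their own pace and stop on an object; FORCE is the grip in N (left out, the last holds). Time passes only in rows, so rows that repeat a pose let the fingers close. It gives the time, the measured TCP pose, the force, the opening and the grip force at its end, in the units of the state.
- arm.observe(): the state, without advancing time (a new reading comes with each control period).
- arm.snapshot(name): name is "scene" or "side" or "wrist"; returns a dict with "image" (420x560x3 uint8, blue, green, red), "range_z" (420x560 float32, m along the optical axis (not along the pixel's ray), 0 where there is no reading), "camera_matrix" (3x3 intrinsics, pixels), "view" (4x4, takes a point from world to camera coordinates). Camera axes: x right, y down, z forward; pixel columns grow to the right and rows downward; lengths in m; the calibration is good to about 2 mm. A picture is of the moment at which its call begins.
- arm.close_job(): hands the job in; it is judged then, once.
Trained networks look in a picture, given as the dict that the camera call returned (one of the last four; its "shot" number tells which), for a name from the list of things; names that differ only in an ending like _2 or _b are one class to them, and where a whole thing is asked for, a point or a joint stands for the part that bears it (a point fixed in the world has none). Each returns a list of dicts, best first, with "score" (0 to 1); they miss things now and then, are a little off and sometimes report something else, mostly with a low value. They report only what shows in the picture. A call takes as long as a camera call. They do not tell look-alikes from the thing itself.
- arm.cut_out(picture, thing): "mask" (420x560 bool, what is visible of it) and "extent" ([left, top, right, bottom] in pixels, round what is visible of it).
The state is a dict: "time": time; "joint_positions": joint angles; "joint_velocities": joint speeds; "effort": joint torques, N m; "tcp_pos": TCP position; "tool_rot": TCP orientation; "contact_force": force on the tool from outside, world axes, zero at the start; "wrist_torque": the same for the moment, N m; "width": finger opening in m; "gripper_force": force on a finger pad.
Only numpy, scipy, OpenCV 4.12 (cv2) and the standard library are available. Lean on these libraries where they do the work, as an engineer would, in place of code of your own. Each camera call takes 0.05 s, during which the arm holds its last target. There are 200 camera calls.

TASK

Take the steel axle from its wooden rest and thread it, tip first, from the right-hand side through the near bearing block, the rubber wheel and the far bearing block until its collar is fully home against the near block. Then press the tray's release lever fully down and push the tray fully home into the grinder, the axle still seated. Leave the other things on the bench where they are.

Things in the scene. Friction and masses are not known exactly. Their poses are not given: they have to be found in the camera images.
- axle: Loose steel axle, 183 mm long, 160 g, lying level in the rest. Origin on its centre line at the front face of its collar; local +y runs to the tip. Ahead: a round shaft 14 mm in diameter, 130 mm long, the last 12 mm tapering to 6 mm. Behind: the collar, 30 mm in diameter, 8 mm thick, then a dark round grip 24 mm in diameter (local y -8 to -53 mm). Centre of mass about 18 mm ahead of the origin.
- axle_tip (a point): Centre of the axle's tapered tip, 130 mm ahead of the axle's origin.
- axle_grip (a point): Middle of the axle's dark grip, on the centre line, 30 mm behind the axle's origin; a free place to grasp from above.
- rest: Fixed wooden rest on the robot's right, 70 x 130 mm, 44 mm high; origin under its centre, long side along local y. Two uprights (12 mm thick, local y -46 and +50 mm) with open notches 18 mm wide carry the shaft, its centre line 35 mm above the bench; collar and grip overhang at the -y end, the tip points to +y, towards the grinder. Lift the axle straight up out of it.
- grinder: Fixed drive unit of a belt grinder: a rail base 245 x 130 mm on the bench, a release lever on its left (+y) side, and a grey motor housing 125 x 190 mm and about 131 mm high at its far (+x) end. Origin on the bench under the middle of the pulled-out tray; local +x is the way the tray goes home.
- tray (a joint): Aluminium tray, 130 x 124 mm, on the grinder's rails, sliding along the grinder's +x: 0 = fully pulled out (start, latched: can move only about 3 mm), 0.100 m = fully home at its stop. Moves stiffly (about 3 N) and stays where it is left. Two dark steel bearing blocks stand on it with a black rubber wheel held between them, their holes on one level line along the tray's y, 75 mm above the bench.
- near_bore (a point): Centre of the bore (17 mm) at the outer (-y, right-hand) face of the near bearing block (50 mm wide, 16 mm thick, top 97 mm above the bench); the axle enters here along local +y. With the axle fully home its collar bears on this face and the axle's origin coincides with this point. Moves with the tray; axes those of the grinder.
- far_bore (a point): Centre of the bore (17 mm) at the outer (+y) face of the far bearing block, 106 mm beyond near_bore along local +y; the seated axle's tip stands 24 mm out of it. Between the blocks is the wheel: 72 mm in diameter, 36 mm wide, hole 22 mm. Moves with the tray.
- tray_front (a point): Middle of the outer face of the tray's upright front panel (the side towards the robot), 55 mm above the bench; the panel is 124 mm wide, from 24 to 70 mm above the bench. Push here towards local +x (the grinder's +x) to send the tray home.
- lever (a joint): Release lever beside the tray on its left (+y): 0 = up and latched (a tooth blocks a lug of the tray), 0.32 rad = pressed fully down on its stop. Clear of the lug from about 0.18. Stiff: some 3 to 4 N at the pad, and it stays where it is left.
- lever_pad (a point): Middle of the top of the lever's black pad, 45 x 34 mm, about 59 mm above the bench when up; it sinks about 25 mm when pressed straight down.
- mug: White mug, 80 mm wide, 90 mm high, loose bystander, origin at its underside; not part of the job.
- jar: Amber glass jar, 68 mm wide, 100 mm high, loose bystander, origin at its underside; not part of the job.
- tin: Metal can, 72 mm wide, 110 mm high, loose bystander, origin at its underside; not part of the job.
- wrench: Flat steel wrench 160 mm long, lying, loose bystander, origin at its underside; not part of the job.
- screwdriver: Screwdriver 190 mm long, lying, loose bystander, origin at its underside; not part of the job.
- hammer: Hammer 270 mm long, lying, loose bystander, origin at its underside; not part of the job.
- offcut: Wood offcut 110 x 50 x 28 mm, loose bystander, origin at its underside; not part of the job.
There are look-alikes about, which are no part of the job. Several things have the shape of the axle; the one meant has the colours described above.

How it is judged:
By the outcome, as a careful person would: the job done as asked, in the order asked, and still so for the second after the job is handed in, with the robot touching nothing.
It also fails if it takes over 58 s, if anything falls off the work surface, if the arm or the gripper's body presses on something with over 40 N, if the wrist force passes 120 N, or if a joint passes its speed limit or range.

## Working session

There is one attempt and no reset: what is moved stays moved. The work goes in short steps, Python scripts to look and compute and a shell command to move; the robot and the scene stay as the last step left them, time stands still between calls to the robot, and variables do not carry over. Pictures are saved under pics/ and viewed, at most 10 in all, crops included, and the job is handed in when it is done.

```bash
mkdir -p pics; cat > h.py <<'E'
import numpy as np, cv2
from workcell import arm
def pts(p,mask=None):
    K=p["camera_matrix"];z=p["range_z"]
    m=(z>0) if mask is None else (mask&(z>0))
    v,u=np.nonzero(m);d=z[v,u]
    c=np.stack([(u-K[0,2])/K[0,0]*d,(v-K[1,2])/K[1,1]*d,d,np.ones_like(d)])
    return (np.linalg.inv(p["view"])@c)[:3].T,u,v
E
python3 - <<'E'
from h import *
print(arm.observe())
ims=[]
for n in ["scene","side"]:
    p=arm.snapshot(n);cv2.imwrite(f"pics/{n}0.png",p["image"])
    print(n,np.round(np.linalg.inv(p["view"])[:3],3).tolist())
    for t in ["axle","rest","grinder","tray","lever","near_bore","far_bore","lever_pad","tray_front"]:
        try:
            for r in arm.cut_out(p,t)[:4]:
                P,_,_=pts(p,r["mask"]); print(t,round(r["score"],2),np.round(r["extent"]).tolist(),np.round(np.median(P,0),3).tolist(),np.round(P.min(0),3).tolist(),np.round(P.max(0),3).tolist())
        except Exception as e: print(t,e)
E
```

```text
{'time': 0.0, 'joint_positions': array([ 2.58574745e-01,  3.85568488e-01,  6.63094131e-03, -4.69006003e-04,
       -1.19397896e+00, -2.58613110e-01]), 'joint_velocities': array([ 0.0009011 , -0.00108501, -0.00095829,  0.00057082,  0.00059416,
       -0.00093129]), 'effort': array([-9.55001960e-04, -3.92286408e+01,  1.88399577e+01,  4.18616563e+00,
       -4.72148502e-03,  8.27910434e-07]), 'tcp_pos': array([ 6.24428209e-01, -2.09653541e-06,  2.30220819e-01]), 'tool_rot': array([-0.00080678, -0.70703162,  0.70718111,  0.00072139]), 'contact_force': array([ 0.59198873, -0.02147833,  0.66112772]), 'wrist_torque': array([-0.00725679,  0.01758969, -0.03581979]), 'gripper_force': 0.0, 'width': 0.08537743259779673}
scene [[0.006, 0.841, -0.541, 1.3], [1.0, -0.009, -0.003, -0.043], [-0.007, -0.541, -0.841, 1.313]]
axle 0.87 [92.0, 255.0, 152.0, 294.0] [0.663, -0.508, 0.019] [0.602, -0.603, -0.002] [0.729, -0.446, 0.039]
axle 0.68 [106.0, 208.0, 164.0, 215.0] [0.449, -0.54, 0.02] [0.424, -0.61, -0.005] [0.462, -0.434, 0.036]
axle 0.58 [161.0, 225.0, 220.0, 246.0] [0.555, -0.355, 0.042] [0.516
[... 1704 characters left out ...]
059] [0.472, -0.01, -0.006] [0.872, 0.377, 0.25]
tray 0.78 [226.0, 166.0, 278.0, 208.0] [0.526, 0.086, 0.065] [0.474, 0.028, -0.005] [0.643, 0.266, 0.116]
lever 0.48 [222.0, 169.0, 239.0, 180.0] [0.508, 0.201, 0.058] [0.478, 0.145, 0.002] [0.582, 0.282, 0.101]
lever 0.23 [230.0, 170.0, 276.0, 207.0] [0.528, 0.085, 0.064] [0.474, 0.028, -0.005] [0.631, 0.255, 0.116]
near_bore 0.83 [230.0, 167.0, 275.0, 209.0] [0.529, 0.085, 0.062] [0.474, 0.028, -0.007] [0.656, 0.287, 0.116]
far_bore 0.68 [228.0, 165.0, 276.0, 209.0] [0.526, 0.085, 0.064] [0.474, 0.028, -0.002] [0.643, 0.266, 0.116]
tray_front 0.72 [224.0, 167.0, 278.0, 206.0] [0.528, 0.085, 0.064] [0.474, 0.028, -0.002] [0.643, 0.266, 0.116]
```

View pics/scene0.png

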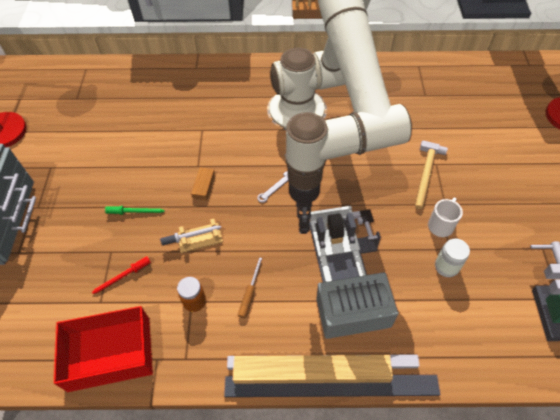

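View pics/side0.png

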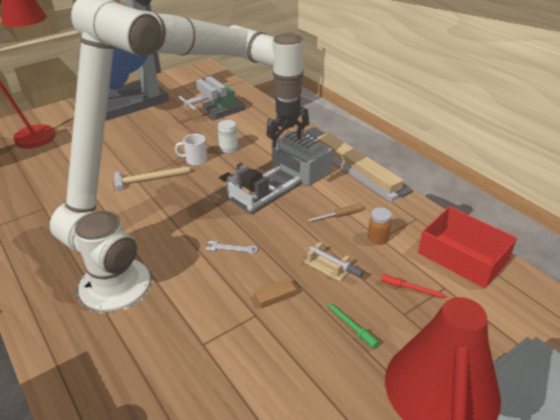

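The scene view shows the steel axle with its dark grip in the wooden rest at about (190,236), tip to the right. The green (135,210) and red (120,275) ones are look-alikes. The grinder is at about (350,270), with the lever pad on its left at about (368,225). Next, wrist pictures for precision.

```bash
python3 - <<'E'
from h import *
p=arm.snapshot("wrist");cv2.imwrite("pics/w0.png",p["image"])
print(np.round(np.linalg.inv(p["view"])[:3],3).tolist(),p["camera_matrix"].tolist())
E
python3 -m creep '{"dr":[[0,0,0],[0,0,0],[0,0,0],[0,0,0],[0,0,0],[0,0,0],[0,0,0],[0,0,0],[0,0,0],[0,0,0]],"offset":[[0.9,0.13,-0.1],[0.9,0.13,-0.1],[0.9,0.13,-0.1],[0.9,0.13,-0.1],[0.9,0.13,-0.1],[0.9,0.13,-0.1],[0.9,0.13,-0.1],[0.9,0.13,-0.1],[0.9,0.13,-0.1],[0.9,0.13,-0.1]],"claw":[1,1,1,1,1,1,1,1,1,1]}' 40
python3 - <<'E'
from h import *
p=arm.snapshot("wrist");cv2.imwrite("pics/w1.png",p["image"])
print(np.round(np.linalg.inv(p["view"])[:3],3).tolist())
im=np.hstack([cv2.imread("pics/w0.png"),p["image"]]);cv2.imwrite("pics/w01.png",cv2.resize(im,(800,300)))
for r in arm.cut_out(p,"axle"): print(r["score"],r["extent"])
E
```

```text
[[-1.0, 0.001, -0.0, 0.624], [0.001, 0.96, 0.281, -0.071], [0.001, 0.281, -0.96, 0.374]] [[317.2824760598169, 0.0, 278.0832439231396], [0.0, 317.2824760598169, 208.99278804855143], [0.0, 0.0, 1.0]]
time: 1.88
tcp_pos: [0.5716, -0.3657, 0.2714]
tool_rot: [-0.0, -0.705, 0.709, -0.001]
contact_force: [0.8, 0.4, 0.7]
width: 0.0853
gripper_force: 0.0
[[-1.0, 0.007, 0.002, 0.57], [0.007, 0.96, 0.279, -0.437], [0.0, 0.279, -0.96, 0.414]]
0.64 [267.7, 130.1, 318.2, 270.0]
0.61 [373.3, 6.5, 399.8, 126.2]
0.56 [156.6, 0.0, 243.6, 112.9]
```

View pics/w01.png

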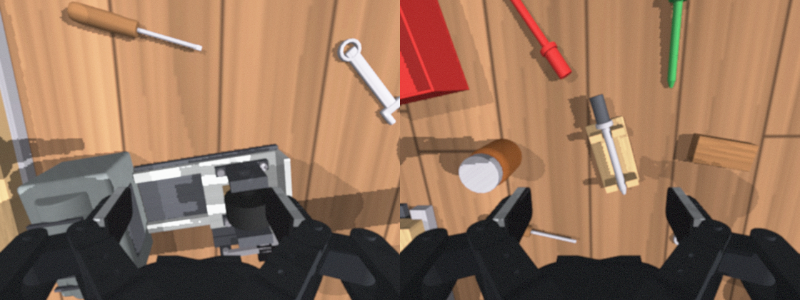

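Left picture: the grinder, slightly yawed, with its bearing blocks near (240,200). Right picture: the steel axle in its rest, dark grip at (600,108), tip at (622,190). Now fit the axle.

```bash
cat >> h.py <<'E'
def axle_fit(p,near,rad=0.07,v=True):
    """mask nearest to a world xy; axis line fit"""
    best=None
    for r in arm.cut_out(p,"axle"):
        P,_,_=pts(p,r["mask"]);
        d=np.linalg.norm(np.median(P,0)[:2]-near)
        if d<rad and (best is None or d<best[0]): best=(d,P)
    return best[1]
E
python3 - <<'E'
from h import *
for k in range(2):
    p=arm.snapshot("wrist")
    P=axle_fit(p,np.array([.555,-.34]))
    P=P[(P[:,2]>0.03)&(P[:,2]<.06)]
    d=np.array([0.,1]);c=np.array([.555,-.34])
    vx,vy,x0,y0=cv2.fitLine(P[:,:2].astype(np.float32),cv2.DIST_HUBER,0,.001,.001).ravel()
    if vy<0: vx,vy=-vx,-vy
    d=np.array([vx,vy]);n=np.array([vy,-vx])
    s=(P[:,:2]-[x0,y0])@d; t=(P[:,:2]-[x0,y0])@n
    print("dir",d,"c",x0,y0,"s",s.min(),s.max(),"yaw",np.degrees(np.arctan2(-vx,vy)))
    for a in np.arange(-.12,.12,.006):
        m=abs(s-a)<.003
        if m.sum()>2: print(round(a,3),m.sum(),"t %.4f..%.4f"%(t[m].min(),t[m].max()),"z",round(np.percentile(P[m,2],90),4), np.round([x0+a*d[0],y0+a*d[1]],3))
print(arm.observe()["tcp_pos"])
E
```

```text
dir [-0.2744256   0.96160835] c 0.55485874 -0.35091606 s -0.07026305944229454 0.11100778787650549 yaw 15.927785
-0.072 27 t -0.0104..0.0098 z 0.0464 [ 0.575 -0.42 ]
-0.066 110 t -0.0112..0.0118 z 0.0465 [ 0.573 -0.414]
-0.06 109 t -0.0113..0.0114 z 0.0469 [ 0.571 -0.409]
-0.054 103 t -0.0115..0.0111 z 0.0465 [ 0.57  -0.403]
-0.048 105 t -0.0116..0.0113 z 0.0466 [ 0.568 -0.397]
-0.042 104 t -0.0117..0.0116 z 0.0466 [ 0.566 -0.391]
-0.036 108 t -0.0115..0.0122 z 0.0469 [ 0.565 -0.386]
-0.03 99 t -0.0114..0.0123 z 0.0468 [ 0.563 -0.38 ]
-0.024 134 t -0.0141..0.0144 z 0.0492 [ 0.561 -0.374]
-0.018 72 t -0.0134..0.0138 z 0.05 [ 0.56  -0.368]
-0.012 53 t -0.0058..0.0066 z 0.0423 [ 0.558 -0.362]
-0.006 51 t -0.0062..0.0063 z 0.0424 [ 0.557 -0.357]
0.0 52 t -0.0066..0.0064 z 0.0418 [ 0.555 -0.351]
0.006 52 t -0.0065..0.0065 z 0.0425 [ 0.553 -0.345]
0.012 54 t -0.0067..0.0067 z 0.0425 [ 0.552 -0.339]
0.018 55 t -0.0067..0.0070 z 0.0429 [ 0.55  -0.334]
0.024 50 t -0.0066..0.0072 z 0.0421 [ 0.548 -0.328]
0.03 52 t -0.0064..0.0069 z 0.0425 [ 0.547 -0.322]
0.036 53 t -0.0066..0.0072 z 0.0427 [ 0.
[... 1705 characters left out ...]
-0.0065..0.0062 z 0.0424 [ 0.545 -0.316]
0.042 49 t -0.0061..0.0069 z 0.0427 [ 0.543 -0.31 ]
0.048 50 t -0.0060..0.0069 z 0.0423 [ 0.542 -0.305]
0.054 45 t -0.0060..0.0067 z 0.0425 [ 0.54  -0.299]
0.06 50 t -0.0068..0.0069 z 0.0426 [ 0.539 -0.293]
0.066 50 t -0.0067..0.0067 z 0.0425 [ 0.537 -0.287]
0.072 49 t -0.0069..0.0069 z 0.0427 [ 0.535 -0.281]
0.078 48 t -0.0068..0.0064 z 0.0427 [ 0.534 -0.276]
0.084 48 t -0.0070..0.0063 z 0.0428 [ 0.532 -0.27 ]
0.09 43 t -0.0065..0.0065 z 0.0429 [ 0.53  -0.264]
0.096 44 t -0.0064..0.0065 z 0.0427 [ 0.529 -0.258]
0.102 30 t -0.0051..0.0059 z 0.0426 [ 0.527 -0.253]
0.108 13 t -0.0018..0.0036 z 0.0412 [ 0.525 -0.247]
[ 0.57333997 -0.3586364   0.27131578]
```

```bash
python3 -m creep '{"dr":[[0,0,-0.177],[0,0,-0.177],[0,0,-0.177],[0,0,-0.177],[0,0,-0.177],[0,0,-0.177],[0,0,-0.177],[0,0,-0.177]],"offset":[[0.0925,0.0125,0.2],[0.0925,0.0125,0.4],[0.0925,0.0125,0.46],[0.0925,0.0125,0.46],[0.0925,0.0125,0.46],[0.0925,0.0125,0.46],[0.0925,0.0125,0.46],[0.0925,0.0125,0.46]],"claw":[1,1,1,1,1,1,1,1]}' 90
python3 - <<'E'
from h import *
for i in range(2):
    p=arm.snapshot("wrist");print(arm.observe()["tcp_pos"],arm.observe()["tool_rot"])
cv2.imwrite("pics/w2.png",p["image"])
E
```

```text
time: 2.85
tcp_pos: [0.5699, -0.397, 0.0899]
tool_rot: [-0.0, 0.799, -0.601, 0.002]
contact_force: [0.1, 0.8, 1.8]
width: 0.0855
gripper_force: 0.0
[ 0.57013618 -0.39709803  0.09059251] [-3.61076362e-04  7.98786561e-01 -6.01608036e-01  2.76975189e-03]
[ 0.56997862 -0.3971535   0.09069567] [-4.80617534e-04  7.98680173e-01 -6.01748868e-01  2.83736660e-03]
```

```bash
python3 -m creep '{"dr":[[0,0,0],[0,0,0],[0,0,0],[0,0,0],[0,0,0],[0,0,0],[0,0,0],[0,0,0],[0,0,0],[0,0,0],[0,0,0],[0,0,0]],"offset":[[0,0.005,0.06],[0,0.005,0.12],[0,0.005,0.187],[0,0.005,0.187],[0,0.005,0.187],[0,0.005,0.187],[0,0.005,0.187],[0,0.005,0.187],[0,0.005,0.187],[0,0.005,0.187],[0,0.005,0.187],[0,0.005,0.187]],"claw":[1,1,1,1,0.1,0.1,0.1,0.1,0.1,0.1,0.1,0.1]}' 90
python3 -m creep '{"dr":[[0,0,0],[0,0,0],[0,0,0],[0,0,0]],"offset":[[0,0,0],[0,0,0],[0,0,0],[0,0,0]],"claw":[0.1,0.1,0.1,0.1]}' 90
```

```text
time: 3.95
tcp_pos: [0.5673, -0.3979, 0.014]
tool_rot: [-0.0, 0.798, -0.602, 0.002]
contact_force: [2.6, 1.0, 5.3]
width: 0.0221
gripper_force: 87.6
time: 4.28
tcp_pos: [0.5673, -0.3979, 0.0138]
tool_rot: [-0.0, 0.798, -0.602, 0.001]
contact_force: [1.0, 1.0, 6.4]
width: 0.0218
gripper_force: 87.7
```

```bash
python3 -m creep '{"dr":[[0,0,0],[0,0,0],[0,0,0],[0,0,0],[0,0,0],[0,0,0],[0,0,0],[0,0,0],[0,0,0],[0,0,0]],"offset":[[0,0,-0.05],[0,0,-0.12],[0,0,-0.2],[0,0,-0.3],[0,0,-0.4],[0,0,-0.5],[0,0,-0.6],[0,0,-0.6],[0,0,-0.6],[0,0,-0.6]],"claw":[0.1,0.1,0.1,0.1,0.1,0.1,0.1,0.1,0.1,0.1]}' 90
python3 -m creep '{"dr":[[0,0,0],[0,0,0],[0,0,0],[0,0,0],[0,0,0],[0,0,0],[0,0,0],[0,0,0],[0,0,0],[0,0,0],[0,0,0]],"offset":[[-0.08,-0.04,0],[-0.16,-0.1,0],[-0.24,-0.16,0],[-0.34,-0.2,0],[-0.44,-0.24,0],[-0.54,-0.29,0],[-0.62,-0.33,0],[-0.68,-0.35,0],[-0.7,-0.37,0],[-0.7,-0.37,0],[-0.7,-0.37,0]],"claw":[0.1,0.1,0.1,0.1,0.1,0.1,0.1,0.1,0.1,0.1,0.1]}' 90
python3 - <<'E'
from h import *
p=arm.snapshot("wrist");cv2.imwrite("pics/w3.png",p["image"]);np.savez("w3.npz",**{k:p[k] for k in("image","range_z","camera_matrix","view")})
P,_,_=pts(p)
q=arm.snapshot("scene");Q,_,_=pts(q);np.savez("s3.npz",**{k:q[k] for k in("image","range_z","camera_matrix","view")})
# top-down height map, 1.5 mm cells
h=np.full((240,260,),-.02)
for A in (P,):
    m=(A[:,2]<.16)&(A[:,2]>-.01)
    i=((A[:,0]-.42)/.0015).astype(int);j=((A[:,1]+.05)/.0015).astype(int)
    m&=(i>=0)&(i<240)&(j>=0)&(j<260)
    np.maximum.at(h,(i[m],j[m]),A[m,2])
v=cv2.applyColorMap(np.uint8(np.clip((h+.02)/.16*255,0,255)),cv2.COLORMAP_JET)
cv2.imwrite("pics/h3.png",np.hstack([cv2.resize(p["image"],(400,300)),cv2.resize(v,(325,300),interpolation=cv2.INTER_NEAREST)]))
E
```

```text
time: 5.12
tcp_pos: [0.5649, -0.3968, 0.2503]
tool_rot: [-0.0, 0.798, -0.603, -0.002]
contact_force: [-0.1, 0.4, -2.7]
width: 0.0216
gripper_force: 89.5
time: 6.03
tcp_pos: [0.6308, -0.0875, 0.25]
tool_rot: [0.002, 0.799, -0.602, -0.002]
contact_force: [-0.8, -0.7, -1.8]
width: 0.0217
gripper_force: 89.4
```

View pics/h3.png

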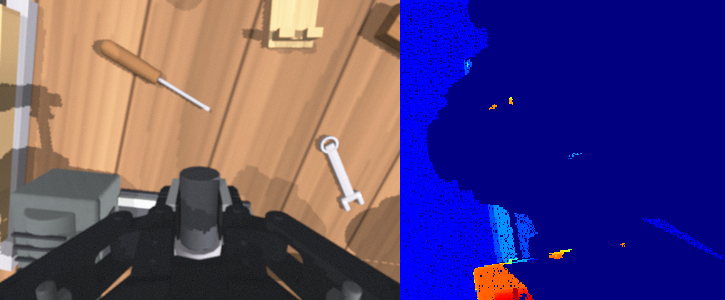

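The axle sits firmly in the fingers, but the hand hides the grinder. I'll turn 90° and place the camera above the tray.

```bash
python3 -m creep '{"dr":[[0,0,0.08],[0,0,0.16],[0,0,0.24],[0,0,0.32],[0,0,0.4],[0,0,0.48],[0,0,0.56],[0,0,0.64],[0,0,0.72],[0,0,0.8],[0,0,0.88],[0,0,0.95]],"offset":[[-0.04,-0.01,-0.02],[-0.08,-0.02,-0.05],[-0.12,-0.04,-0.05],[-0.16,-0.05,-0.05],[-0.2,-0.07,-0.05],[-0.24,-0.08,-0.05],[-0.28,-0.1,-0.05],[-0.32,-0.11,-0.05],[-0.37,-0.13,-0.05],[-0.42,-0.14,-0.05],[-0.46,-0.16,-0.05],[-0.49,-0.165,-0.05]],"claw":[0.1,0.1,0.1,0.1,0.1,0.1,0.1,0.1,0.1,0.1,0.1,0.1]}' 90
python3 -m creep '{"dr":[[0,0,0.05],[0,0,0.05],[0,0,0.05]],"offset":[[0,0,0],[0,0,0],[0,0,0]],"claw":[0.1,0.1,0.1]}' 90
cat >> h.py <<'E'
def hmap(P,x0,y0,res=.001,nx=300,ny=300,zmax=.16):
    h=np.full((nx,ny),-.02);m=(P[:,2]<zmax)&(P[:,2]>-.01)
    i=((P[:,0]-x0)/res).astype(int);j=((P[:,1]-y0)/res).astype(int);m&=(i>=0)&(i<nx)&(j>=0)&(j<ny)
    np.maximum.at(h,(i[m],j[m]),P[m,2]);return h
E
python3 - <<'E'
from h import *
p=arm.snapshot("wrist");np.savez("w4.npz",**{k:p[k] for k in("image","range_z","camera_matrix","view")})
P,_,_=pts(p);h=hmap(P,.43,-.02)
v=cv2.applyColorMap(np.uint8(np.clip((h+.02)/.16*255,0,255)),cv2.COLORMAP_JET)
cv2.imwrite("pics/h4.png",np.hstack([cv2.resize(p["image"],(400,300)),v]))
E
```

```text
time: 7.13
tcp_pos: [0.6415, 0.1187, 0.2716]
tool_rot: [-0.001, -0.174, 0.985, -0.0]
contact_force: [-0.1, -0.2, -2.0]
width: 0.0216
gripper_force: 89.3
time: 7.38
tcp_pos: [0.6411, 0.1175, 0.2719]
tool_rot: [-0.001, -0.139, 0.99, -0.0]
contact_force: [-0.4, 0.9, -1.2]
width: 0.0216
gripper_force: 89.4
```

View pics/h4.png

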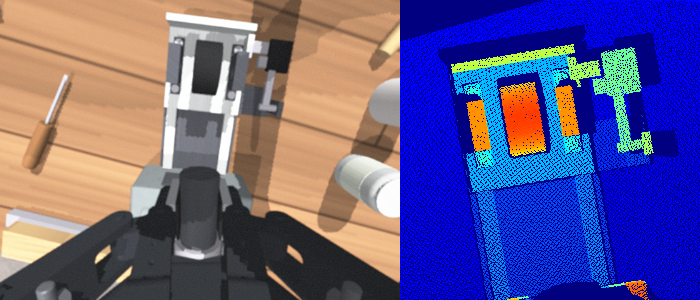

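The view is clear now: blocks at (470,125) and (567,110) in the height map, wheel between them, front panel at the top, and the lever pad at (620,68).

```bash
python3 - <<'E'
from h import *
p=np.load("w4.npz");P,_,_=pts(p)
R=lambda a:np.array([[np.cos(a),np.sin(a)],[-np.sin(a),np.cos(a)]])
roi=(P[:,0]>.45)&(P[:,0]<.6)&(P[:,1]>.03)&(P[:,1]<.25)
def rect(m,name):
    Q=P[m];print(name,len(Q),"mean",np.round(Q.mean(0),4),"rect",[np.round(x,4).tolist() if not np.isscalar(x) else round(x,2) for x in (np.array(cv2.minAreaRect((Q[:,:2]*1000).astype(np.float32))[0]),np.array(cv2.minAreaRect((Q[:,:2]*1000).astype(np.float32))[1]),cv2.minAreaRect((Q[:,:2]*1000).astype(np.float32))[2])])
    return Q
top=roi&(abs(P[:,2]-.097)<.004)
near=rect(top&(P[:,1]<.085),"near");far=rect(top&(P[:,1]>.13)&(P[:,1]<.17),"far")
rect(roi&(P[:,2]>.104)&(P[:,2]<.12),"wheel")
fp=rect(roi&(abs(P[:,2]-.07)<.003)&(P[:,0]<.52)&(P[:,1]<.16),"panel top")
rect(roi&(P[:,1]>.18)&(P[:,2]>.05)&(P[:,0]<.525),"pad")
for a in np.radians([5,6,7,8,9,10,11,12,13]):
    # spread of the edges: best yaw minimises oriented box area
    print(round(np.degrees(a)),[np.round(np.ptp(np.percentile((R(a)@Q[:,:2].T),[1,99],axis=1),axis=0)*1000,1).tolist() for Q in (near,far,fp)])
E
```

```text
near 1020 mean [0.5543 0.0594 0.0971] rect [[551.0095, 69.62], [55.7172, 39.482], 9.65]
far 975 mean [0.5405 0.1469 0.097 ] rect [[541.0498, 147.2927], [49.9185, 16.2569], 9.34]
wheel 1883 mean [0.5483 0.1028 0.1087] rect [[548.8183, 102.9738], [45.1611, 36.0377], 9.45]
panel top 1301 mean [0.4889 0.0941 0.07  ] rect [[504.7167, 96.3951], [42.0556, 125.3935], 9.54]
pad 1592 mean [0.5024 0.1997 0.0574] rect [[502.4611, 198.1967], [45.6566, 41.54], 9.13]
5 [[55.0, 36.5], [48.7, 18.1], [25.9, 122.1]]
6 [[54.6, 36.7], [48.8, 17.5], [25.9, 122.3]]
7 [[54.1, 37.0], [48.8, 16.9], [26.2, 122.3]]
8 [[53.6, 37.2], [48.8, 16.3], [26.4, 122.3]]
9 [[53.2, 37.5], [48.9, 15.9], [26.7, 122.1]]
10 [[52.7, 37.9], [48.8, 16.0], [27.8, 122.0]]
11 [[52.2, 38.5], [48.8, 16.4], [29.5, 121.9]]
12 [[51.7, 39.2], [48.8, 16.9], [31.4, 121.9]]
13 [[51.1, 40.0], [48.7, 17.3], [33.3, 121.7]]
```

```bash
python3 -m creep '{"dr":[[0,0,-0.08],[0,0,-0.16],[0,0,-0.24],[0,0,-0.32],[0,0,-0.4],[0,0,-0.48],[0,0,-0.56],[0,0,-0.64],[0,0,-0.72],[0,0,-0.8],[0,0,-0.88],[0,0,-0.927]],"offset":[[0.025,-0.05,0],[0.05,-0.1,0],[0.075,-0.15,0],[0.1,-0.2,0],[0.13,-0.25,0],[0.16,-0.3,0],[0.19,-0.35,0],[0.21,-0.4,0],[0.24,-0.45,0],[0.27,-0.5,0],[0.29,-0.54,0],[0.301,-0.565,0]],"claw":[0.1,0.1,0.1,0.1,0.1,0.1,0.1,0.1,0.1,0.1,0.1,0.1]}' 90
python3 -m creep '{"dr":[[0,0,0],[0,0,0],[0,0,0],[0,0,0],[0,0,0],[0,0,0],[0,0,0],[0,0,0],[0,0,0]],"offset":[[0,0,0.05],[0,0,0.12],[0,0,0.2],[0,0,0.3],[0,0,0.38],[0,0,0.44],[0,0,0.47],[0,0,0.47],[0,0,0.47]],"claw":[0.1,0.1,0.1,0.1,0.1,0.1,0.1,0.1,0.1]}' 90
python3 - <<'E'
from h import *
for k in range(2):
  for n in ("scene","side"):
    p=arm.snapshot(n)
    if k==0: np.savez(n+"5.npz",**{k:p[k] for k in("image","range_z","camera_matrix","view")})
    for r in arm.cut_out(p,"axle"):
        P,_,_=pts(p,r["mask"]);print(n,round(r["score"],2),r["extent"],np.round(np.median(P,0),3),len(P))
o=arm.observe();print(o["tcp_pos"],o["tool_rot"])
E
```

```text
time: 8.43
tcp_pos: [0.5864, -0.1343, 0.2728]
tool_rot: [0.0, 0.764, -0.645, 0.0]
contact_force: [0.3, -0.3, -1.5]
width: 0.0215
gripper_force: 89.4
time: 9.18
tcp_pos: [0.5874, -0.1323, 0.0844]
tool_rot: [0.0, 0.763, -0.647, -0.0]
contact_force: [0.5, 0.5, -1.4]
width: 0.0216
gripper_force: 89.4
scene 0.7 [104.7, 205.1, 164.5, 216.1] [ 0.449 -0.536  0.019] 343
scene 0.63 [89.7, 256.9, 151.0, 294.0] [ 0.669 -0.515  0.019] 390
side 0.58 [328.9, 302.0, 380.5, 347.9] [ 0.443 -0.557  0.02 ] 412
side 0.47 [268.9, 179.3, 312.2, 210.3] [ 0.574 -0.043  0.112] 133
scene 0.7 [107.8, 205.5, 164.9, 213.2] [ 0.449 -0.542  0.02 ] 310
scene 0.51 [247.8, 222.2, 310.8, 236.3] [ 0.576 -0.06   0.113] 331
side 0.75 [379.5, 276.2, 446.8, 301.8] [ 0.671 -0.514  0.017] 446
side 0.6 [329.7, 302.9, 379.0, 348.3] [ 0.444 -0.556  0.019] 450
side 0.58 [269.1, 177.0, 310.9, 209.7] [ 0.574 -0.043  0.111] 167
[ 0.58779341 -0.13140264  0.0853596 ] [-5.16633634e-04  7.62512295e-01 -6.46973267e-01  5.70093595e-04]
```

```bash
python3 - <<'E'
from h import *
n=np.array([-.1633,.9866]);u=np.array([.9866,.1633]);nb=np.array([.5572,.0506])
for name in ("scene","side"):
  S=[]
  for k in range(4):
    p=arm.snapshot(name);S.append(pts(p)[0])
  P=np.vstack(S);d=P[:,:2]-nb;s=d@n;t=d@u
  m=(P[:,2]>.09)&(P[:,2]<.135)&(abs(t)<.02)&(s>-.165)&(s<.0)
  for a in np.arange(-.16,-.0,.01):
    k=m&(abs(s-a)<.005)
    if k.sum()>3: print(name,round(a,3),k.sum(),"t %.4f %.4f mean %.4f"%(t[k].min(),t[k].max(),t[k].mean()),"z max %.4f mean %.4f"%(np.percentile(P[k,2],95),P[k,2].mean()))
  k=m&(abs(t)<.012);print("tip s",np.percentile(s[k],[98,99.5,100]))
E
```

```text
scene -0.16 146 t -0.0128 0.0170 mean 0.0036 z max 0.1229 mean 0.1145
scene -0.15 80 t -0.0121 0.0146 mean 0.0025 z max 0.1223 mean 0.1135
scene -0.14 67 t -0.0059 0.0090 mean 0.0019 z max 0.1165 mean 0.1114
scene -0.13 69 t -0.0077 0.0093 mean 0.0022 z max 0.1158 mean 0.1109
scene -0.12 68 t -0.0068 0.0095 mean 0.0014 z max 0.1166 mean 0.1112
scene -0.11 67 t -0.0053 0.0087 mean 0.0034 z max 0.1164 mean 0.1113
scene -0.1 69 t -0.0056 0.0100 mean 0.0022 z max 0.1166 mean 0.1121
scene -0.09 68 t -0.0036 0.0091 mean 0.0038 z max 0.1174 mean 0.1115
scene -0.08 67 t -0.0083 0.0096 mean 0.0026 z max 0.1180 mean 0.1123
scene -0.07 71 t -0.0084 0.0098 mean 0.0039 z max 0.1156 mean 0.1108
scene -0.06 69 t -0.0080 0.0110 mean 0.0027 z max 0.1162 mean 0.1123
scene -0.05 63 t -0.0033 0.0096 mean 0.0048 z max 0.1188 mean 0.1117
scene -0.04 69 t -0.0054 0.0101 mean 0.0038 z max 0.1165 mean 0.1126
scene -0.03 48 t -0.0054 0.0106 mean 0.0042 z max 0.1170 mean 0.1118
scene -0.02 7 t 0.0013 0.0068 mean 0.0036 z max 0.1149 mean 0.1113
tip s [-2.41038656e-02 -3.20388352e-04 -6.78039593e-05]
side -0.16 
[... 158 characters left out ...]
6 mean -0.0052 z max 0.1154 mean 0.1096
side -0.1 42 t -0.0093 0.0062 mean -0.0025 z max 0.1152 mean 0.1098
side -0.09 44 t -0.0083 0.0059 mean -0.0017 z max 0.1150 mean 0.1103
side -0.08 43 t -0.0092 0.0073 mean -0.0018 z max 0.1161 mean 0.1097
side -0.07 44 t -0.0077 0.0092 mean -0.0013 z max 0.1144 mean 0.1098
side -0.06 37 t -0.0079 0.0063 mean -0.0008 z max 0.1164 mean 0.1094
side -0.05 47 t -0.0066 0.0078 mean -0.0005 z max 0.1159 mean 0.1097
side -0.04 44 t -0.0081 0.0064 mean -0.0009 z max 0.1160 mean 0.1098
side -0.03 26 t -0.0054 0.0073 mean 0.0009 z max 0.1136 mean 0.1099
side -0.02 6 t -0.0018 0.0062 mean 0.0024 z max 0.1091 mean 0.1055
tip s [-0.00114088 -0.0002705  -0.00015826]
```

```bash
python3 -m creep '{"dr":[[0,0,0],[0,0,0],[0,0,0],[0,0,0],[0,0,0]],"offset":[[0,0,0.04],[0,0,0.0775],[0,0,0.0775],[0,0,0.0775],[0,0,0.0775]],"claw":[0.1,0.1,0.1,0.1,0.1]}' 90
python3 -m creep '{"dr":[[0,0,0],[0,0,0],[0,0,0],[0,0,0],[0,0,0],[0,0,0]],"offset":[[-0.02,0,0],[-0.04,0,0],[-0.06,0,0],[-0.08,0,0],[-0.1,0,0],[-0.1,0,0]],"claw":[0.1,0.1,0.1,0.1,0.1,0.1]}' 90
python3 - <<'E'
from h import *
o=arm.observe();print(o["tcp_pos"],o["tool_rot"],o["contact_force"],o["wrist_torque"])
p=arm.snapshot("side");q=arm.snapshot("scene")
cv2.imwrite("pics/i5.png",np.hstack([cv2.resize(p["image"][140:230,200:320],(400,300),interpolation=cv2.INTER_CUBIC),cv2.resize(q["image"][190:280,260:380],(400,300),interpolation=cv2.INTER_CUBIC)]))
E
```

```text
time: 10.4
tcp_pos: [0.5881, -0.1315, 0.0542]
tool_rot: [-0.0, 0.763, -0.647, 0.001]
contact_force: [-0.0, 0.4, -1.7]
width: 0.0217
gripper_force: 89.3
time: 10.9
tcp_pos: [0.5807, -0.0902, 0.0537]
tool_rot: [-0.0, 0.763, -0.646, -0.0]
contact_force: [-1.0, 0.4, -2.4]
width: 0.0217
gripper_force: 89.4
[ 0.58068602 -0.09022608  0.05374118] [-7.17774536e-05  7.63092932e-01 -6.46288766e-01 -5.43740816e-05] [-1.04657915  0.36484948 -2.39286593] [-0.11097389  0.05745963 -0.00249445]
```

View pics/i5.png

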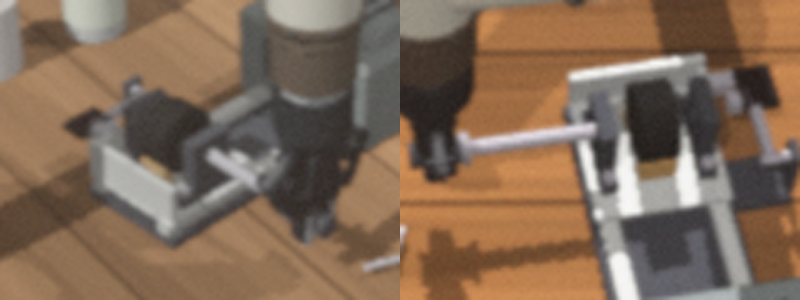

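The tip is entering the near bore (right crop, about (595,130)) with no force. Continue.

```bash
python3 -m creep '{"dr":[[0,0,0],[0,0,0],[0,0,0],[0,0,0],[0,0,0],[0,0,0]],"offset":[[-0.03,0,0],[-0.06,0,0],[-0.09,0,0],[-0.12,0,0],[-0.14,0,0],[-0.14,0,0]],"claw":[0.1,0.1,0.1,0.1,0.1,0.1]}' 90

```

```text
time: 11.5
tcp_pos: [0.5717, -0.0348, 0.0537]
tool_rot: [-0.0, 0.763, -0.646, 0.0]
contact_force: [-0.1, -0.5, -1.5]
width: 0.0213
gripper_force: 89.3
```

```bash
python3 -m creep '{"dr":[[0,0,0],[0,0,0],[0,0,0],[0,0,0],[0,0,0],[0,0,0]],"offset":[[-0.02,0,0],[-0.04,0,0],[-0.06,0,0],[-0.08,0,0],[-0.1,0,0],[-0.1,0,0]],"claw":[0.1,0.1,0.1,0.1,0.1,0.1]}' 90
python3 -m creep '{"dr":[[0,0,0],[0,0,0],[0,0,0],[0,0,0],[0,0,0]],"offset":[[-0.015,0,0],[-0.025,0,0],[-0.032,0,0],[-0.037,0,0],[-0.037,0,0]],"claw":[0.1,0.1,0.1,0.1,0.1]}' 90

```

```text
time: 12.0
tcp_pos: [0.565, 0.0041, 0.0535]
tool_rot: [0.0, 0.763, -0.646, -0.0]
contact_force: [-1.2, 1.4, -1.5]
width: 0.0216
gripper_force: 89.3
time: 12.42
tcp_pos: [0.5629, 0.0177, 0.0536]
tool_rot: [-0.0, 0.763, -0.647, 0.0]
contact_force: [-0.0, 0.5, -0.6]
width: 0.0218
gripper_force: 89.3
```

Now feel for contact in small steps.

```bash
python3 -m creep '{"dr":[[0,0,0],[0,0,0],[0,0,0]],"offset":[[-0.004,0,0],[-0.008,0,0],[-0.008,0,0]],"claw":[0.1,0.1,0.1]}' 90
python3 -m creep '{"dr":[[0,0,0],[0,0,0],[0,0,0]],"offset":[[-0.003,0,0],[-0.005,0,0],[-0.005,0,0]],"claw":[0.1,0.1,0.1]}' 90
python3 -m creep '{"dr":[[0,0,0],[0,0,0],[0,0,0]],"offset":[[-0.003,0,0],[-0.005,0,0],[-0.005,0,0]],"claw":[0.1,0.1,0.1]}' 90
```

```text
time: 12.67
tcp_pos: [0.5628, 0.0189, 0.0538]
tool_rot: [0.001, 0.763, -0.647, 0.001]
contact_force: [1.5, -8.3, -0.3]
width: 0.0214
gripper_force: 89.3
time: 12.92
tcp_pos: [0.5627, 0.019, 0.0538]
tool_rot: [0.002, 0.762, -0.647, 0.001]
contact_force: [3.6, -15.1, -1.8]
width: 0.0218
gripper_force: 89.2
time: 13.17
tcp_pos: [0.5627, 0.0191, 0.0539]
tool_rot: [0.002, 0.763, -0.647, 0.002]
contact_force: [6.3, -23.9, -2.0]
width: 0.0216
gripper_force: 89.0
```

```bash
python3 -m creep '{"dr":[[0,0,0],[0,0,0],[0,0,0],[0,0,0],[0,0,0],[0,0,0],[0,0,0],[0,0,0]],"offset":[[0.01,0,0],[0.01,0,0],[0.01,0,0],[0.01,0,0],[0.01,0,0],[0.01,0,0],[0.01,0,0],[0.01,0,0]],"claw":[0.1,0.1,0.6,0.6,0.6,0.6,0.6,0.6]}' 90
python3 -m creep '{"dr":[[0,0,0],[0,0,0],[0,0,0],[0,0,0],[0,0,0],[0,0,0],[0,0,0],[0,0,0],[0,0,0],[0,0,0]],"offset":[[0,0,-0.05],[0,0,-0.12],[0,0,-0.2],[0,0,-0.3],[0,0,-0.4],[0,0,-0.45],[0.1,0,-0.45],[0.2,0,-0.45],[0.2,0,-0.45],[0.2,0,-0.45]],"claw":[0.6,0.6,0.6,0.6,0.6,0.6,0.6,0.6,0.6,0.6]}' 90
python3 - <<'E'
from h import *
p=arm.snapshot("wrist");np.savez("w6.npz",**{k:p[k] for k in("image","range_z","camera_matrix","view")})
q=arm.snapshot("scene")
cv2.imwrite("pics/i6.png",np.hstack([cv2.resize(p["image"],(400,300)),cv2.resize(q["image"][190:280,260:380],(400,300),interpolation=cv2.INTER_CUBIC)]))
n=np.array([-.1633,.9866]);u=np.array([.9866,.1633]);nb=np.array([.5572,.0506])
for nm,c in(("w",p),("s",q)):
  P,_,_=pts(c);d=P[:,:2]-nb;s=d@n;t=d@u
  for a in np.arange(-.06,.02,.004):
    k=(abs(s-a)<.002)&(abs(t)<.02)&(P[:,2]>.055)&(P[:,2]<.12)
    if k.sum()>2: print(nm,round(a,3),k.sum(),"t %.4f..%.4f z %.4f"%(t[k].min(),t[k].max(),np.percentile(P[k,2],95)))
E
```

```text
time: 13.83
tcp_pos: [0.5625, 0.021, 0.0536]
tool_rot: [-0.0, 0.763, -0.647, 0.0]
contact_force: [-0.8, -0.2, -0.6]
width: 0.051
gripper_force: 0.0
time: 14.67
tcp_pos: [0.5753, -0.06, 0.2333]
tool_rot: [-0.0, 0.761, -0.648, -0.0]
contact_force: [0.2, -0.1, -1.0]
width: 0.0515
gripper_force: 0.0
w -0.056 68 t -0.0102..0.0112 z 0.0841
w -0.052 168 t -0.0115..0.0112 z 0.0853
w -0.048 84 t -0.0114..0.0113 z 0.0854
w -0.044 81 t -0.0114..0.0114 z 0.0853
w -0.04 84 t -0.0114..0.0114 z 0.0852
w -0.036 81 t -0.0114..0.0115 z 0.0857
w -0.032 82 t -0.0114..0.0116 z 0.0855
w -0.028 80 t -0.0115..0.0116 z 0.0858
w -0.024 80 t -0.0115..0.0118 z 0.0852
w -0.02 80 t -0.0115..0.0118 z 0.0852
w -0.016 78 t -0.0116..0.0118 z 0.0856
w -0.012 68 t -0.0115..0.0107 z 0.0855
w -0.008 165 t -0.0148..0.0142 z 0.0879
w -0.004 99 t -0.0148..0.0140 z 0.0885
w 0.0 504 t -0.0200..0.0199 z 0.0973
w 0.004 137 t -0.0200..0.0194 z 0.0980
w 0.008 133 t -0.0191..0.0195 z 0.0978
w 0.012 134 t -0.0192..0.0197 z 0.0980
w 0.016 27 t -0.0171..0.0196 z 0.0973
s -0.052 15 t -0.0087..0.0103 z 0.0869
s -0.048 12 t -0.0075..0.0078 z 0.0896
s -0.044 13 t -0.0085..0.0117 z 0.0892
s -0.04 9 t -0.0058..0.0130 z 0.0873
s -0.036 10 t -0.0037..0.0111 z 0.0903
s -0.032 12 t -0.0032..0.0129 z 0.0888
s -0.028 13 t -0.0112..0.0127 z 0.0903
s -0.024 9 t -0.0111..0.0104 z 0.0907
s -0.02 10 t -0.0044..0.0118 z 0.0897
s -0.016 13 t -0.0081..0.0097 z 0.0867
s -0.012 11 t -0.0122..0.0132 z 0.0893
s -0.008 17 t -0.0120..0.0135 z 0.0907
s -0.004 14 t -0.0113..0.0149 z 0.0922
s 0.0 25 t -0.0186..0.0196 z 0.1006
s 0.004 16 t -0.0137..0.0177 z 0.1051
s 0.008 16 t -0.0189..0.0193 z 0.1025
s 0.012 18 t -0.0196..0.0194 z 0.1027
s 0.016 6 t -0.0124..0.0187 z 0.0997
```

View pics/i6.png

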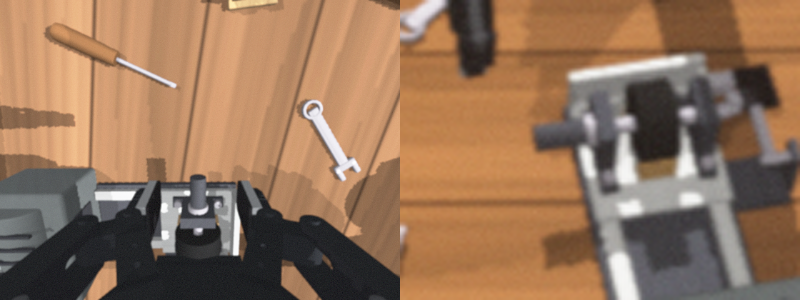

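Seated: the collar spans s = -10 to -2 mm against the block face at about -1, and the tip stands out of the far block. Now the lever: fingers shut, over the pad.

```bash
python3 -m creep '{"dr":[[0,0,0],[0,0,0],[0,0,0],[0,0,0],[0,0,0],[0,0,0],[0,0,0],[0,0,0],[0,0,0],[0,0,0],[0,0,0]],"offset":[[-0.08,0.01,0],[-0.16,0.02,0],[-0.24,0.03,0],[-0.33,0.04,0],[-0.42,0.05,0],[-0.5,0.06,0],[-0.57,0.065,0],[-0.63,0.07,0],[-0.68,0.075,0],[-0.68,0.075,0],[-0.68,0.075,0]],"claw":[0,0,0,0,0,0,0,0,0,0,0]}' 40
python3 -m creep '{"dr":[[0,0,0],[0,0,0],[0,0,0],[0,0,0],[0,0,0],[0,0,0],[0,0,0],[0,0,0]],"offset":[[0,0,0.06],[0,0,0.14],[0,0,0.22],[0,0,0.3],[0,0,0.36],[0,0,0.4],[0,0,0.4],[0,0,0.4]],"claw":[0,0,0,0,0,0,0,0]}' 40
```

```text
time: 15.68
tcp_pos: [0.5007, 0.2068, 0.2334]
tool_rot: [0.0, 0.764, -0.646, -0.0]
contact_force: [-0.7, -0.5, -0.1]
width: 0.0
gripper_force: 0.0
time: 16.35
tcp_pos: [0.5015, 0.2044, 0.0732]
tool_rot: [0.001, 0.762, -0.647, 0.0]
contact_force: [0.5, 0.6, -0.3]
width: 0.0001
gripper_force: 0.0
```

```bash
python3 -m creep '{"dr":[[0,0,0],[0,0,0],[0,0,0],[0,0,0],[0,0,0],[0,0,0],[0,0,0]],"offset":[[0,0,0.015],[0,0,0.03],[0,0,0.045],[0,0,0.06],[0,0,0.075],[0,0,0.09],[0,0,0.09]],"claw":[0,0,0,0,0,0,0]}' 40
python3 -m creep '{"dr":[[0,0,0],[0,0,0],[0,0,0],[0,0,0]],"offset":[[0,0,0.006],[0,0,0.012],[0,0,0.012],[0,0,0.012]],"claw":[0,0,0,0]}' 40
```

```text
time: 16.93
tcp_pos: [0.5015, 0.2051, 0.0366]
tool_rot: [0.0, 0.762, -0.647, -0.0]
contact_force: [0.4, -0.3, -0.2]
width: -0.0005
gripper_force: 0.1
time: 17.27
tcp_pos: [0.5019, 0.2052, 0.035]
tool_rot: [-0.0, 0.763, -0.647, 0.0]
contact_force: [-3.7, -1.6, 16.9]
width: 0.0
gripper_force: 8.5
```

```bash
python3 -m creep '{"dr":[[0,0,0],[0,0,0],[0,0,0]],"offset":[[0,0,0.004],[0,0,0.004],[0,0,0.004]],"claw":[0,0,0]}' 40
python3 -m creep '{"dr":[[0,0,0],[0,0,0],[0,0,0],[0,0,0],[0,0,0],[0,0,0],[0,0,0],[0,0,0],[0,0,0],[0,0,0]],"offset":[[0,0,-0.04],[0,0,-0.12],[0,0,-0.2],[0,0,-0.3],[0,0,-0.4],[0.05,0.1,-0.4],[0.08,0.2,-0.4],[0.08,0.3,-0.4],[0.08,0.3,-0.4],[0.08,0.3,-0.4]],"claw":[0,0,0,0,0,0,0,0,0,0]}' 40
python3 - <<'E'
from h import *
for nm in("scene","side","wrist"):
  S=np.vstack([pts(arm.snapshot(nm))[0] for _ in range(2)])
  k=(abs(S[:,0]-.500)<.012)&(abs(S[:,1]-.201)<.01);print(nm,k.sum(),np.percentile(S[k,2],[10,50,90]) if k.any() else 0)
print(arm.observe()["tcp_pos"])
E
```

```text
time: 17.52
tcp_pos: [0.5021, 0.2052, 0.0346]
tool_rot: [-0.001, 0.763, -0.646, 0.001]
contact_force: [-6.6, -1.9, 23.3]
width: 0.0002
gripper_force: 12.3
time: 18.35
tcp_pos: [0.3857, 0.1525, 0.1908]
tool_rot: [0.001, 0.763, -0.647, -0.0]
contact_force: [0.6, -0.8, 1.0]
width: -0.0001
gripper_force: 0.0
scene 78 [0.02970502 0.03465432 0.03956464]
side 61 [-0.00215038  0.0263322   0.03779548]
wrist 1168 [0.00071162 0.03321247 0.03669547]
[0.38906287 0.15439745 0.19074516]
```

```bash
python3 - <<'E'
from h import *
n=np.array([-.1633,.9866]);u=np.array([.9866,.1633]);nb=np.array([.5572,.0506])
p=np.load("w4.npz");P,_,_=pts(p);d=P[:,:2]-nb;s=d@n;t=d@u
k=(abs(P[:,2]-.07)<.003)&(t<-.045)&(t>-.1)&(s>-.01)&(s<.116);print(k.sum(),np.percentile(t[k],[1,5,50,95,99]),s[k].min(),s[k].max())
k=(P[:,2]>.11)&(t>.08);print("housing t",np.percentile(t[k],[0,1,5]) if k.any() else 0)
tf=np.percentile(t[(abs(P[:,2]-.07)<.003)&(t<-.045)&(t>-.1)&(s>0)&(s<.1)],2)
for off in (-.035,0): print(nb+.053*n+(tf+off)*u)
print(arm.observe()["tcp_pos"])
E
```

```text
1277 [-0.06514859 -0.06469858 -0.06075443 -0.05710306 -0.05670981] -0.008982965688337194 0.11500762560264359
housing t [0.08000011 0.08027753 0.08107837]
[0.44985452 0.08655474]
[0.48438552 0.09227024]
[0.38906287 0.15439745 0.19074516]
```

```bash
python3 -m creep '{"dr":[[0,0,0],[0,0,0],[0,0,0],[0,0,0],[0,0,0],[0,0,0],[0,0,0],[0,0,0],[0,0,0],[0,0,0]],"offset":[[0.08,-0.04,0],[0.15,-0.09,0],[0.19,-0.12,0],[0.19,-0.12,0.06],[0.19,-0.12,0.14],[0.19,-0.12,0.22],[0.19,-0.12,0.3],[0.19,-0.12,0.345],[0.19,-0.12,0.345],[0.19,-0.12,0.345]],"claw":[0,0,0,0,0,0,0,0,0,0]}' 40
python3 -m creep '{"dr":[[0,0,0],[0,0,0],[0,0,0],[0,0,0]],"offset":[[0,-0.02,0],[0,-0.04,0],[0,-0.06,0],[0,-0.06,0]],"claw":[0,0,0,0]}' 40
```

```text
time: 19.48
tcp_pos: [0.4483, 0.0866, 0.0523]
tool_rot: [0.001, 0.762, -0.647, -0.0]
contact_force: [1.4, 0.3, 0.1]
width: -0.0003
gripper_force: 0.0
time: 19.82
tcp_pos: [0.4745, 0.0917, 0.0543]
tool_rot: [-0.002, 0.762, -0.647, 0.001]
contact_force: [-0.1, 0.2, 0.5]
width: 0.0
gripper_force: 0.0
```

```bash
python3 -m creep '{"dr":[[0,0,0],[0,0,0],[0,0,0],[0,0,0],[0,0,0],[0,0,0],[0,0,0],[0,0,0]],"offset":[[0,-0.015,0],[0,-0.03,0],[0,-0.045,0],[0,-0.06,0],[0,-0.075,0],[0,-0.09,0],[0,-0.1,0],[0,-0.1,0]],"claw":[0,0,0,0,0,0,0,0]}' 40
python3 -m creep '{"dr":[[0,0,0],[0,0,0],[0,0,0],[0,0,0],[0,0,0],[0,0,0],[0,0,0]],"offset":[[0,-0.015,0],[0,-0.03,0],[0,-0.045,0],[0,-0.06,0],[0,-0.075,0],[0,-0.09,0],[0,-0.09,0]],"claw":[0,0,0,0,0,0,0]}' 40
```

```text
time: 20.48
tcp_pos: [0.5128, 0.0976, 0.053]
tool_rot: [-0.001, 0.762, -0.647, 0.001]
contact_force: [0.0, 0.8, 0.2]
width: 0.0
gripper_force: 0.0
time: 21.07
tcp_pos: [0.5489, 0.1037, 0.0531]
tool_rot: [-0.001, 0.763, -0.647, 0.001]
contact_force: [-0.1, 0.3, 0.2]
width: 0.0007
gripper_force: 0.1
```

```bash
python3 -m creep '{"dr":[[0,0,0],[0,0,0],[0,0,0],[0,0,0],[0,0,0],[0,0,0]],"offset":[[0,-0.015,0],[0,-0.03,0],[0,-0.04,0],[0,-0.05,0],[0,-0.055,0],[0,-0.055,0]],"claw":[0,0,0,0,0,0]}' 40
python3 -m creep '{"dr":[[0,0,0],[0,0,0],[0,0,0],[0,0,0]],"offset":[[0,-0.006,0],[0,-0.012,0],[0,-0.015,0],[0,-0.015,0]],"claw":[0,0,0,0]}' 40
```

```text
time: 21.57
tcp_pos: [0.5695, 0.1069, 0.0531]
tool_rot: [-0.001, 0.762, -0.647, 0.0]
contact_force: [-0.5, 0.1, -1.6]
width: 0.0001
gripper_force: 0.4
time: 21.9
tcp_pos: [0.5715, 0.107, 0.0531]
tool_rot: [0.003, 0.762, -0.647, -0.002]
contact_force: [-10.9, 2.0, 6.2]
width: 0.0001
gripper_force: 4.9
```

```bash
python3 -m creep '{"dr":[[0,0,0],[0,0,0],[0,0,0],[0,0,0]],"offset":[[0,-0.005,0],[0,-0.01,0],[0,-0.01,0],[0,-0.01,0]],"claw":[0,0,0,0]}' 40
python3 -m creep '{"dr":[[0,0,0],[0,0,0],[0,0,0],[0,0,0],[0,0,0],[0,0,0],[0,0,0],[0,0,0],[0,0,0],[0,0,0]],"offset":[[0,0.05,0],[0,0.12,0],[0,0.2,0],[0,0.25,-0.05],[0,0.3,-0.15],[0,0.3,-0.25],[0,0.3,-0.35],[0,0.3,-0.45],[0,0.3,-0.5],[0,0.3,-0.5]],"claw":[0,0,0,0,0,0,0,0,0,0]}' 40
python3 - <<'E'
from h import *
q=arm.snapshot("scene");s_=arm.snapshot("side")
cv2.imwrite("pics/i9.png",np.hstack([cv2.resize(s_["image"][140:230,200:320],(400,300),interpolation=cv2.INTER_CUBIC),cv2.resize(q["image"][190:310,260:420],(400,300),interpolation=cv2.INTER_CUBIC)]))
n=np.array([-.1633,.9866]);u=np.array([.9866,.1633]);nb=np.array([.5572,.0506])+.1*u
P=np.vstack([pts(arm.snapshot("scene"))[0] for _ in range(3)]);d=P[:,:2]-nb;s=d@n;t=d@u
for a in np.arange(-.06,.15,.006):
    k=(abs(s-a)<.003)&(abs(t)<.03)&(P[:,2]>.06)&(P[:,2]<.12)
    if k.sum()>2: print(round(a,3),k.sum(),"t %.4f..%.4f z %.4f"%(t[k].min(),t[k].max(),np.percentile(P[k,2],95)))
k=(abs(P[:,2]-.07)<.005)&(t<-.045)&(t>-.1)&(s>0)&(s<.1);print("panel t",np.percentile(t[k],[2,50,98]))
k=(abs(P[:,0]-.500)<.012)&(abs(P[:,1]-.201)<.01);print("pad z",np.median(P[k,2]))
E
```

```text
time: 22.23
tcp_pos: [0.5716, 0.1068, 0.0529]
tool_rot: [0.006, 0.762, -0.647, -0.004]
contact_force: [-19.1, 3.3, 12.6]
width: 0.0001
gripper_force: 9.3
time: 23.07
tcp_pos: [0.464, 0.09, 0.2601]
tool_rot: [-0.007, 0.763, -0.647, 0.004]
contact_force: [0.9, 0.1, -0.4]
width: -0.0003
gripper_force: 0.0
-0.054 38 t -0.0072..0.0151 z 0.0897
-0.048 53 t -0.0100..0.0129 z 0.0889
-0.042 56 t -0.0095..0.0128 z 0.0890
-0.036 52 t -0.0065..0.0139 z 0.0901
-0.03 53 t -0.0114..0.0145 z 0.0899
-0.024 56 t -0.0104..0.0133 z 0.0889
-0.018 51 t -0.0081..0.0134 z 0.0887
-0.012 53 t -0.0089..0.0135 z 0.0889
-0.006 70 t -0.0132..0.0163 z 0.0921
-0.0 171 t -0.0256..0.0266 z 0.1016
0.006 140 t -0.0255..0.0273 z 0.1013
0.012 141 t -0.0248..0.0273 z 0.1020
0.018 29 t -0.0228..0.0259 z 0.0993
0.024 33 t -0.0067..0.0076 z 0.0861
0.03 30 t -0.0042..0.0079 z 0.0842
0.036 262 t -0.0299..0.0297 z 0.1123
0.042 130 t -0.0263..0.0298 z 0.1151
0.048 122 t -0.0298..0.0300 z 0.1151
0.054 123 t -0.0287..0.0298 z 0.1149
0.06 124 t -0.0274..0.0299 z 0.1133
0.066 118 t -0.0285..0.0299 z 0.1147
0.072 33 t -0.0222..0.0299 z 0.1129
0.078 23 t -0.0037..0.0076 z 0.0838
0.084 31 t -0.0069..0.0112 z 0.0840
0.09 220 t -0.0267..0.0276 z 0.1005
0.096 137 t -0.0249..0.0268 z 0.1024
0.102 142 t -0.0251..0.0278 z 0.1019
0.108 20 t -0.0232..0.0233 z 0.0991
0.114 32 t -0.0296..0.0083 z 0.0848
0.12 28 t -0.0291..0.0080 z 0.0822
0.126 16 t -0.0294..0.0055 z 0.0808
0.132 5 t -0.0296..-0.0005 z 0.0759
0.138 3 t -0.0300..-0.0286 z 0.0665
panel t [-0.06580063 -0.0600003  -0.05503117]
pad z 0.03522674865041597
```

View pics/i9.png

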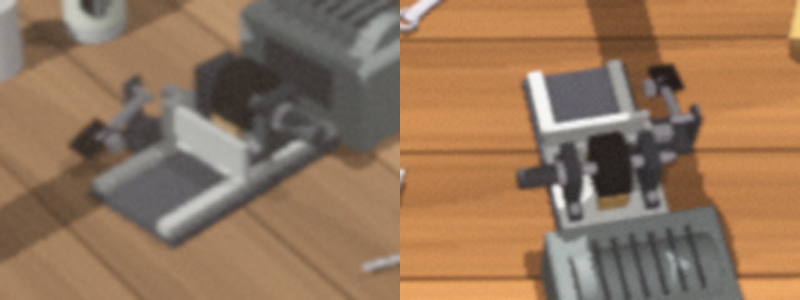

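The crops show the tray home against its stop (travel about 100 mm), the axle seated with the collar on the near block, and the lever down. The arm is clear of everything.

```bash
python3 -c "
from workcell import arm
print(arm.close_job())"
```

```text
the job is handed in; nothing more can be done
None
```

The job is handed in: the axle is threaded with its collar against the near block, the lever is fully down and the tray is home at its stop, though no verdict came back. It took about 23 s of the allowed 58 s.

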